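# Level the lacquer curing deck and load the pen rests

## Task

Clear the levelling table, level it and load it for curing: first put the white lapping stone from the deck back on its cork mat, then swing the clamp lever fully open, turn the two footscrew knobs until the deck is level both ways, and swing the lever fully back to locked. Only then carry every hexagonal pen rest from the desk onto the deck, flat with the wet lacquered side up, wholly inside the rim and at least a finger's width (15 mm) apart; leave the other things on the desk where they are.

Things in the scene. Friction and masses are not known exactly. Their poses are not given: they have to be found in the camera images.
- deck_top (a point): Centre of the upper face of the levelling table's grey aluminium deck, z normal to the face; 70 mm above the desk when level. The deck is 220 mm (its x, away from the robot) by 200 mm (its y, to the robot's left), with a rim 5 mm wide and 5 mm high all round (210 x 190 mm inside). It tilts on a ball pivot under its centre, held by two footscrews; a load gives under 0.07 rad per N m.
- leveller: The levelling table, fixed to the desk; its origin is on the desk below the deck's centre, its yaw within 0.15 rad of the robot's axes. Its cast base is 14 mm thick, 220 x 200 mm, with lugs reaching to x=-170 (near screw), y=+165 (left screw) and y=-155 mm (clamp). Two fixed steel datum pillars beside the deck's near and left edges end flush with the top of its rim when it is level.
- deck_pitch (a joint): Tilt of the deck along its x, rad; 0 is level, positive means the near (robot-side) edge is high. Only screw_near changes it: 0.0171 rad per rad of knob turn, clockwise seen from above raises the near edge (increases it). At the start the near edge is low, -0.02 to -0.05.
- deck_roll (a joint): Tilt of the deck along its y, rad; 0 is level, positive means the left (+y) edge is high. Only screw_left changes it: 0.0177 rad per rad of knob turn, clockwise seen from above raises the left edge (increases it). At the start it is anywhere from -0.05 to +0.05.
- screw_near_grip (a point): Grip point on the axis of the near footscrew's black fluted round knob (52 mm diameter, 28 mm tall, underside 88 mm and top 116 mm above the desk; this point at 104 mm), off the middle of the deck's near edge. Vertical axis, does not rise or fall as it turns, stiff enough to stay where it is left (0.15 N m), turns about 5 rad either way from level.
- screw_left_grip (a point): The same for the other footscrew, with an identical knob, off the middle of the deck's left edge; its axis leans with the deck's pitch, up to 3 degrees.
- clamp (a joint): Quarter-turn lever of the deck clamp, rad: 0 locked (lever lies along the deck's right edge, pointing to the robot), 1.57 open (lever points away from the deck, to the right), with stops at both ends; opens anticlockwise seen from above. Stays where it is left; takes about 4 N at its knob.
- clamp_knob (a point): Centre of the upright black round knob at the end of the clamp lever, 22 mm diameter, 36 mm tall, from 106 to 142 mm above the desk, this point at 128 mm; it is 80 mm from the lever's axis. The flat lever arm below it is 14 mm wide with its top at 106 mm.
- clamp_axis (a point): Point on the clamp lever's vertical axis, at the height of clamp_knob. The lever's hub is 32 mm in diameter with its top at 110 mm.
- rest1: A hexagonal walnut pen rest, 54 mm across flats, 62 mm across corners, 24 mm tall, about 60 g, its top freshly coated with vermilion lacquer and marked with a dark pen groove. Stands on the desk at first. Origin: centre of its underside; z up; the flats face its x axis and every 60 degrees from it. There are 2 to 4 of these in all; an absent one reads None.
- rest2: A hexagonal walnut pen rest, 54 mm across flats, 62 mm across corners, 24 mm tall, about 60 g, its top freshly coated with vermilion lacquer and marked with a dark pen groove. Stands on the desk at first. Origin: centre of its underside; z up; the flats face its x axis and every 60 degrees from it. There are 2 to 4 of these in all; an absent one reads None.
- rest3: A hexagonal walnut pen rest, 54 mm across flats, 62 mm across corners, 24 mm tall, about 60 g, its top freshly coated with vermilion lacquer and marked with a dark pen groove. Stands on the desk at first. Origin: centre of its underside; z up; the flats face its x axis and every 60 degrees from it. There are 2 to 4 of these in all; an absent one reads None.
- rest4: A hexagonal walnut pen rest, 54 mm across flats, 62 mm across corners, 24 mm tall, about 60 g, its top freshly coated with vermilion lacquer and marked with a dark pen groove. Stands on the desk at first. Origin: centre of its underside; z up; the flats face its x axis and every 60 degrees from it. There are 2 to 4 of these in all; an absent one reads None.
- stone: Round white lapping stone, 64 mm diameter, 24 mm thick, about 200 g, at first lying on the (tilted) deck. Origin: centre of its underside, z up.
- corkmat: The stone's cork mat, a square 120 x 120 mm, 3 mm thick, fixed on the desk to the right of the levelling table at its far end. Origin: centre of its underside.
- block: Bystander: wooden sanding block with a rubber face, 70 x 38 mm, 32 mm tall, among the pen rests. Origin: centre of its underside.
- jig: Bystander: brass feed-setting jig, 76 x 36 mm, 44 mm tall, among the pen rests. Origin: centre of its underside.
- barrel: Bystander: vermilion pen barrel (118 mm long) lying fixed on a wooden cradle 130 x 44 mm, 36 mm tall in all, right of the levelling table at its far end. Origin: centre of its underside.
- inkjar: Bystander: ink jar, 56 mm diameter, 62 mm tall, beyond the levelling table. Origin: centre of its underside.
- loupe: Bystander: black loupe, 38 mm diameter, 42 mm tall, beyond the pen rests. Origin: centre of its underside.
- nibtin: Bystander: flat round dark steel nib tin, 68 mm diameter, 26 mm tall, beyond the pen rests. Origin: centre of its underside.

How it is judged:
On the way, in this order (a step that is already met when the one before it is completed fails the run):
1. the lapping stone is off the deck and stands flat on its cork mat (x of stone in the frame of corkmat between -0.04 and 0.04 m and y of stone in the frame of corkmat between -0.04 and 0.04 m and z of stone in the frame of corkmat between -0.007 and 0.007 m and angle between stone's own z axis and vertical below 0.06 rad and linear speed of stone below 0.02 m/s), for 0.3 s.
2. the deck clamp is opened, lever swung a full quarter turn (value of joint clamp above 1.35 rad), for 0.2 s.
3. with the clamp open, both footscrews are turned until the deck is level (value of joint deck_pitch between -0.014 and 0.014 rad and value of joint deck_roll between -0.014 and 0.014 rad and value of joint clamp above 1.2 rad), for 0.5 s.
4. the clamp is locked again with the deck still level (value of joint deck_pitch between -0.014 and 0.014 rad and value of joint deck_roll between -0.014 and 0.014 rad and value of joint clamp below 0.15 rad), for 0.3 s.
At the end, for the whole second after the job is handed in: Deck level to 0.014 rad both ways, clamp under 0.15 rad; every rest present still, tilt under 0.06 rad, underside within 4 mm of the deck face, centre within 80 (x) and 70 mm (y) of the deck's centre, centres over 65 mm apart; stone flat on the mat, centre within 40 mm (x, y) of the mat's (all of step 1 and all of step 4 and x of rest1 in the frame of deck_top between -0.08 and 0.08 m and y of rest1 in the frame of deck_top between -0.07 and 0.07 m and z of rest1 in the frame of deck_top between -0.004 and 0.004 m and angle between each of rest1, rest2, rest3, rest4's own z axis and vertical below 0.06 rad and linear speed of each of rest1, rest2, rest3, rest4 below 0.02 m/s and x of rest2 in the frame of deck_top between -0.08 and 0.08 m and y of rest2 in the frame of deck_top between -0.07 and 0.07 m and z of rest2 in the frame of deck_top between -0.004 and 0.004 m and x of rest3 in the frame of deck_top between -0.08 and 0.08 m and y of rest3 in the frame of deck_top between -0.07 and 0.07 m and z of rest3 in the frame of deck_top between -0.004 and 0.004 m and x of rest4 in the frame of deck_top between -0.08 and 0.08 m and y of rest4 in the frame of deck_top between -0.07 and 0.07 m and z of rest4 in the frame of deck_top between -0.004 and 0.004 m and horizontal distance between rest1 and rest2 above 0.065 m and horizontal distance between each of rest1, rest2 and rest3 above 0.065 m and horizontal distance between each of rest1, rest2, rest3 and rest4 above 0.065 m); the robot touches nothing.
It fails at once if a wet pen rest stands on the deck while the deck is unlocked or out of level ((value of joint clamp above 0.4 rad or value of joint any of deck_pitch, deck_roll above 0.025 rad or value of joint any of deck_pitch, deck_roll below -0.025 rad) and ((x of rest1 in the frame of deck_top between -0.11 and 0.11 m and y of rest1 in the frame of deck_top between -0.1 and 0.1 m and z of rest1 in the frame of deck_top between -0.003 and 0.003 m) or (x of rest2 in the frame of deck_top between -0.11 and 0.11 m and y of rest2 in the frame of deck_top between -0.1 and 0.1 m and z of rest2 in the frame of deck_top between -0.003 and 0.003 m) or (x of rest3 in the frame of deck_top between -0.11 and 0.11 m and y of rest3 in the frame of deck_top between -0.1 and 0.1 m and z of rest3 in the frame of deck_top between -0.003 and 0.003 m) or (x of rest4 in the frame of deck_top between -0.11 and 0.11 m and y of rest4 in the frame of deck_top between -0.1 and 0.1 m and z of rest4 in the frame of deck_top between -0.003 and 0.003 m))).
It fails at once if a bystander (block, jig, barrel cradle, ink jar, loupe, nib tin) is shoved more than 40 mm (distance of any of block, jig, barrel, inkjar, loupe, nibtin from where it was at the start of the episode above 0.04 m).
Of rest1, rest2, rest3, rest4 only 2 to 4 are there at a start; the rules pass over those that are not, and their reading is None.
At some moment in a run one of rest1, rest2, rest3, rest4 may be knocked a few centimetres aside while the robot is not near it.
Once in a run the grip may slacken for a moment while it holds something.
It also fails if it takes over 210 s, if anything falls off the work surface, if the arm or the gripper's body presses on something with over 40 N, if the wrist force passes 120 N, or if a joint passes its speed limit or range.

## Robot

A 6-joint arm with a two-finger parallel gripper is mounted at the origin on the work surface. World frame = base frame: x ahead of the robot, y to its left, z up, the work surface at z = 0. Lengths are in m, angles in rad, forces in N, time in s.
With the tool pointing down it reaches from about 0.35 to 0.975 m from the base axis. Payload 17.4 kg.
Tool frame: the origin (TCP) lies between the finger pads; the fingertips stand 22 mm ahead of it and the grasp point (between the pads) lies 3 mm ahead of it (arm.tip_extent is the distance from the TCP to the fingertips, in m); z points along the fingers, y is the line along which they close (so a half turn about z gives the same grasp; the last joint's range is limited). The gripper opens to 85 mm and grips with 20 to 120 N. Pads are 22 mm wide; open, the fingers measure 114 mm over their backs; the gripper's body (76 mm by 85 mm) begins 54 mm behind the grasp point. The pads swing forward as they close: fully open they stand 13 mm farther back than shut.
Start: joints at [1.241, 0.116, 1.442, -0, 1.584, -0.038], TCP at [0.194, 0.646, 0.253] pointing down, gripper open.
Joint ranges: [-2.83, 2.83], [-0.83, 2.19], [0.07, 2.5], [-1.14, 4.28], [0.01, 3], [-2.97, 2.97]. Speed limits (rad/s): [1.89, 1.89, 2.22, 3.14, 3.14, 3.14].

## Interface

Orientations are given as a rotation vector (axis times angle).
In Python, from bench import arm, cams gives the robot as it stands.
- The arm moves only by the tool step_arm, never from a script. Its arguments are lists of equal length, an entry for each row: "delta_pos": the shift along the tool's x, y, z in cm, a list of three; "rot": the turn, a rotation vector about the tool's x, y, z in degrees, a list of three. A call has 1 to 20 rows; each row shifts and turns the commanded pose from where the row before left it, along the tool's axes as they then stand; what a row does not reach is not made up. A row lasts 1/8 s, in which the tool goes at most 62.5 mm and 10.7 degrees, less where a joint would pass 70% of its speed; a pose out of reach is approached as far as the arm can. A call with a gripper value outside its range is refused whole. "jaw" is the finger opening in cm, from 0 to 8.54, set as the call begins (left out, the last holds). The fingers move at their own pace and stop on an object; "squeeze" is the grip in N (left out, the last holds). Time passes only in rows, so rows that do not move let the fingers close. It gives the time, the measured TCP pose, the force, the opening and the grip force at its end, in the units of the state.
- arm.observe(): the state, without advancing time (a new reading comes with each control period).
- cams.camera(name): name is "side" or "top"; returns a dict with "img" (480x640x3 uint8, red, green, blue), "fx", "fy", "cx", "cy" (pixels), "D" ([k1, k2, p1, p2, k3] as OpenCV has them; the pictures are not rectified), "world_to_cam" (4x4, takes a point from world to camera coordinates). Camera axes: x right, y up, looking along -z (the intrinsics and any distortion apply to the point x, -y, -z); pixel columns grow to the right and rows downward; lengths in m; the calibration is good to about 2 mm. A picture is of the moment at which its call begins. There is no depth.
- arm.close_job(): hands the job in; it is judged then, once.
The state is a dict: "time": time; "qpos": joint angles; "qvel": joint speeds; "effort": joint torques, N m; "position": TCP position; "ee_rot": TCP orientation; "contact_force": force on the tool from outside, world axes, zero at the start; "moment": the same for the moment, N m; "grip_width": opening from 0.0 (shut) to 1.0 (fully open); "grasp_force": force on a finger pad.
Only numpy, scipy, OpenCV 4.12 (cv2) and the standard library are available. Lean on these libraries where they do the work, as an engineer would, in place of code of your own. Each camera call takes 0.05 s, during which the arm holds its last target. There are 200 camera calls.

## Working session

There is one attempt and no reset: what is moved stays moved. The work goes in short steps, Python scripts to look and compute and a tool call to move; the robot and the scene stay as the last step left them, time stands still between calls to the robot, and variables do not carry over. Pictures are saved under pics/ and viewed, at most 14 in all, crops included, and the job is handed in when it is done.

Besides the shell and the picture viewer there is one more tool, called as name(argument=value, ...) on one line, values as JSON. step_arm: Moves the arm, as the interface text tells. Its arguments: {"type":"object","properties":{"delta_pos":{"type":"array","items":{"type":"array","items":{"type":"number"}}},"rot":{"type":"array","items":{"type":"array","items":{"type":"number"}}},"jaw":{"type":"number"},"squeeze":{"type":"number"}},"required":["delta_pos","rot"]}

```bash
ls; mkdir -p pics; cat > h.py <<'E'
import numpy as np, cv2, json
from scipy.spatial.transform import Rotation as R
from bench import arm, cams
def snap(name,fn=None):
    c=cams.camera(name)
    if fn: cv2.imwrite('pics/'+fn,c['img'][:,:,::-1])
    return c
def K(c): return np.array([[c['fx'],0,c['cx']],[0,c['fy'],c['cy']],[0,0,1.]])
def px2w(c,uv,z):
    uv=np.array(uv,float).reshape(-1,1,2)
    n=cv2.undistortPoints(uv,K(c),np.array(c['D'],float)).reshape(-1,2)
    T=np.array(c['world_to_cam']);Rm=T[:3,:3];o=-Rm.T@T[:3,3]
    d=np.c_[n[:,0],-n[:,1],-np.ones(len(n))]@Rm
    s=(np.asarray(z)-o[2])/d[:,2]
    return o+d*s[:,None]
def w2px(c,P):
    P=np.array(P,float).reshape(-1,3);T=np.array(c['world_to_cam'])
    q=P@T[:3,:3].T+T[:3,3];q=q*[1,-1,-1]
    return cv2.projectPoints(q,np.zeros(3),np.zeros(3),K(c),np.array(c['D'],float))[0].reshape(-1,2)
def st():
    o=arm.observe();print({k:(np.round(v,4).tolist()) for k,v in o.items() if k in('time','position','ee_rot','contact_force','grip_width','grasp_force','qpos')})
    return o
E
python3 - <<'E'
from h import *
o=st();print(R.from_rotvec(o['ee_rot']).as_matrix().round(3))
for n in('top','side'):
    c=snap(n,n+'0.png');T=np.array(c['world_to_cam']);print(n,c['fx'],c['cx'],c['D'],(-T[:3,:3].T@T[:3,3]).round(3),T[:3,:3].round(2).tolist())
E
```

```text
pics
{'time': 0.0, 'qpos': [1.2412, 0.1165, 1.4423, -0.0, 1.584, -0.0378], 'position': [0.1941, 0.6463, 0.2525], 'ee_rot': [-0.4566, -3.108, 0.0019], 'contact_force': [0.553, -0.3817, -0.2315], 'grasp_force': 0.0, 'grip_width': 0.9984}
[[-0.958  0.288 -0.   ]
 [ 0.288  0.958 -0.001]
 [ 0.    -0.001 -1.   ]]
top 533.7754978786859 323.8604091219288 [0.01067854 0.         0.         0.         0.        ] [ 0.381 -0.009  1.504] [[0.02, -1.0, 0.01], [0.99, 0.02, 0.16], [-0.16, 0.01, 0.99]]
side 444.4168209568389 316.1885852322622 [-0.07726414  0.          0.          0.          0.        ] [0.379 0.784 0.837] [[-0.96, -0.28, -0.02], [0.17, -0.64, 0.75], [-0.22, 0.72, 0.66]]
```

View pics/top0.png

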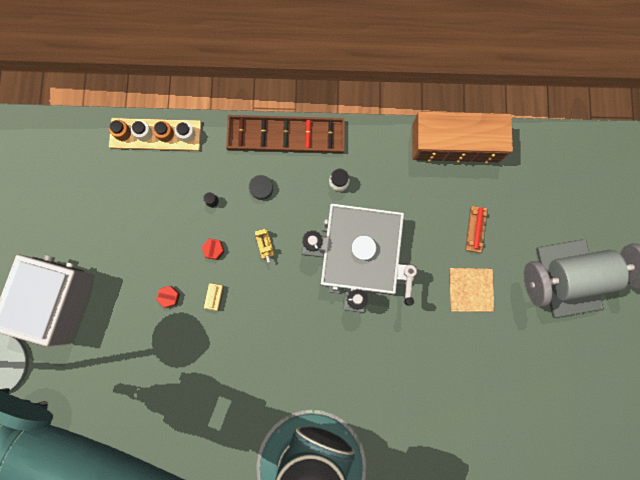

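View pics/side0.png

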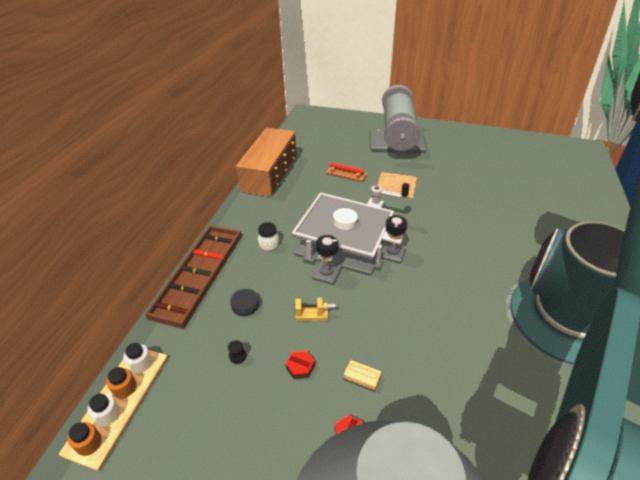

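Top view: stone (364,248), left knob (313,240), near knob (357,299), clamp hub (408,271) and knob (409,300), mat (472,290). The rests are at (213,249) and (168,297). Side view agrees; the arm may hide another rest lower left.

```bash
python3 - <<'E'
from h import *
c=snap('top');im=c['img']
b=cv2.resize(im[190:320,290:430],None,fx=5.7,fy=4.6*1,interpolation=cv2.INTER_CUBIC)
cv2.imwrite('pics/lev.png',b[:,:,::-1])
names=dict(stone=((364,248),.094),left=((313,240),.116),near=((357,299),.116),hub=((409,271),.110),cknob=((409,300),.142),mat=((472,290),.003),r1=((213,249),.024),r2=((168,297),.024),ink=((340,178),.06),barrel=((477,229),.03),block=((214,297),.032),jig=((265,245),.03),loupe=((211,200),.042),tin=((261,187),.026))
for k,(p,z) in names.items(): print(k,px2w(c,[p],z)[0].round(4))
# deck rim corners
print(px2w(c,[(331,206),(404,211),(395,293),(322,285)],.075).round(4))
m=cv2.inRange(cv2.cvtColor(im,cv2.COLOR_RGB2HSV),(0,160,100),(8,255,255))|cv2.inRange(cv2.cvtColor(im,cv2.COLOR_RGB2HSV),(172,160,100),(180,255,255))
n,l,s,ce=cv2.connectedComponentsWithStats(m)
for i in range(1,n):
    if s[i,4]>30: print(s[i],ce[i].round(1),px2w(c,[ce[i]],.024)[0].round(4))
m=cv2.inRange(cv2.cvtColor(im[225:272,340:390],cv2.COLOR_RGB2HSV),(0,0,200),(180,60,255))
n,l,s,ce=cv2.connectedComponentsWithStats(m)
for i in range(1,n):
    if s[i,4]>30: print(s[i],ce[i]+[340,225],px2w(c,[ce[i]+[340,225]],.094)[0].round(4))
E
```

```text
stone [ 0.5766 -0.1274  0.094 ]
left [0.5914 0.0089 0.116 ]
near [ 0.44  -0.109  0.116]
hub [ 0.5165 -0.2448  0.11  ]
cknob [ 0.4395 -0.2392  0.142 ]
mat [ 0.4778 -0.4399  0.003 ]
r1 [0.573  0.2882 0.024 ]
r2 [0.4371 0.4038 0.024 ]
ink [ 0.7766 -0.061   0.06  ]
barrel [ 0.6473 -0.4497  0.03  ]
block [0.4397 0.2764 0.032 ]
jig [0.587  0.1433 0.03  ]
loupe [0.7085 0.2978 0.042 ]
tin [0.7536 0.1618 0.026 ]
[[ 0.6929 -0.0373  0.075 ]
 [ 0.6841 -0.2373  0.075 ]
 [ 0.4601 -0.2132  0.075 ]
 [ 0.4766 -0.0178  0.075 ]]
[306 119   5  12  57] [308.  124.8] [0.943  0.0335 0.024 ]
[305 132   6  16  81] [307.3 139.7] [0.898  0.0344 0.024 ]
[473 207  10  42 236] [478.  227.8] [ 0.6518 -0.4543  0.024 ]
[202 239  22  20 319] [212.2 248.6] [0.5741 0.2904 0.024 ]
[157 286  21  22 333] [167.  296.4] [0.4387 0.4066 0.024 ]
[ 12  11  24  24 456] [363.36403509 247.08552632] [ 0.579  -0.1257  0.094 ]
```

View pics/lev.png

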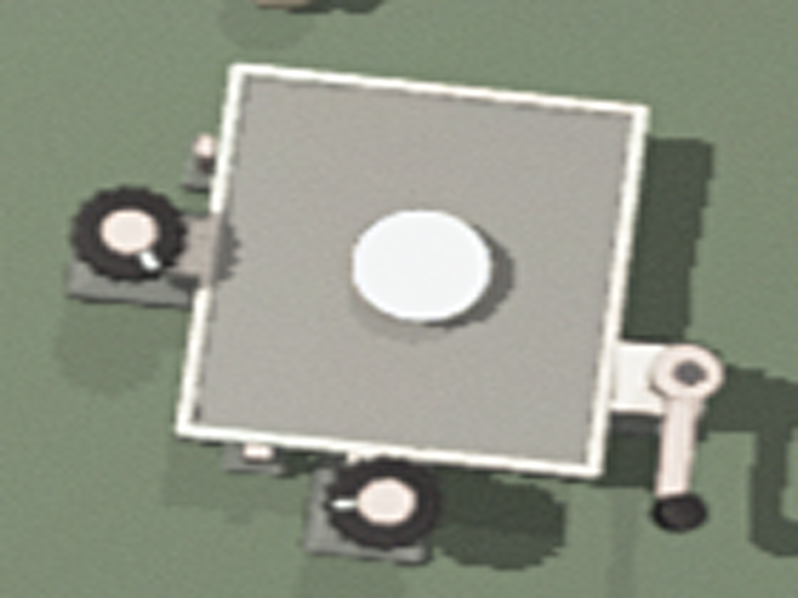

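```bash
cat >> h.py <<'E'
def go(P,yaw=None,p0=None):
    """tool-frame delta in cm to reach world P; yaw: wanted angle of tool y axis (rad, mod pi)"""
    o=arm.observe();M=R.from_rotvec(o['ee_rot']).as_matrix()
    p=np.array(o['position'] if p0 is None else p0);d=M.T@(np.array(P)-p)*100
    a=np.arctan2(M[1,1],M[0,1]);r=''
    if yaw is not None:
        t=(a-yaw+np.pi/2)%np.pi-np.pi/2; r=f'rotz {np.degrees(t):.1f} deg (or +-180)'
    print('delta cm',d.round(2),'rows>=',int(np.ceil(np.linalg.norm(d)/6)),r,'yaw',round(a,3),'q6',round(o['qpos'][5],2))
E
python3 - <<'E'
from h import *
print(arm.tip_extent)
go([.578,-.126,.18])
E
```

```text
0.022
delta cm [-58.98 -62.92   7.33] rows>= 15  yaw 1.279 q6 -0.04
```

step_arm(delta_pos=[[-3.69,-3.93,0.46],[-3.69,-3.93,0.46],[-3.69,-3.93,0.46],[-3.69,-3.93,0.46],[-3.69,-3.93,0.46],[-3.69,-3.93,0.46],[-3.69,-3.93,0.46],[-3.69,-3.93,0.46],[-3.69,-3.93,0.46],[-3.69,-3.93,0.46],[-3.69,-3.93,0.46],[-3.69,-3.93,0.46],[-3.69,-3.93,0.46],[-3.69,-3.93,0.46],[-3.69,-3.93,0.46],[-3.69,-3.93,0.46],[0,0,0]], rot=[[0,0,0],[0,0,0],[0,0,0],[0,0,0],[0,0,0],[0,0,0],[0,0,0],[0,0,0],[0,0,0],[0,0,0],[0,0,0],[0,0,0],[0,0,0],[0,0,0],[0,0,0],[0,0,0],[0,0,0]], jaw=8.54)

```text
time: 2.28
position: [0.5792, -0.1283, 0.1784]
ee_rot: [-0.461, -3.106, 0.0]
contact_force: [-0.5, 0.9, -0.1]
grip_width: 1.0
grasp_force: 0.0
```

```bash
python3 - <<'E'
from h import *
st();go([.578,-.126,.094])
c=snap('side','side1.png');im=c['img']
hsv=cv2.cvtColor(im,cv2.COLOR_RGB2HSV)
t=snap('top')['img'];t=cv2.cvtColor(t,cv2.COLOR_RGB2HSV)
for h in(hsv,t):
    m=cv2.inRange(h,(0,160,100),(8,255,255))|cv2.inRange(h,(172,160,100),(180,255,255))
    n,l,s,ce=cv2.connectedComponentsWithStats(m)
    for i in range(1,n):
        if s[i,4]>30: print(s[i],ce[i].round(1))
    print()
E
```

```text
{'time': 2.275, 'qpos': [-0.2608, -0.0304, 1.7145, -0.0003, 1.4594, -1.5367], 'position': [0.5792, -0.1283, 0.1784], 'ee_rot': [-0.4612, -3.1057, 0.0002], 'contact_force': [-0.538, 0.9257, -0.1227], 'grasp_force': 0.0, 'grip_width': 1.0}
delta cm [0.16 0.19 8.44] rows>= 2  yaw 1.276 q6 -1.54
[193 248  12   9  76] [198.5 251.9]
[206 251  17   9 102] [214. 255.]
[157 303  10   5  34] [161.6 304.9]
[171 306  16   8  55] [178.4 309.5]
[286 351  28  25 528] [299.6 362.8]
[335 415  28  19 249] [346.3 423.2]

[306 119   5  12  57] [308.  124.8]
[305 132   6  16  83] [307.3 139.6]
[473 207  11  42 241] [478.  227.8]
[202 239  22  20 321] [212.2 248.6]
[157 286  21  22 333] [167.1 296.4]
```

View pics/side1.png

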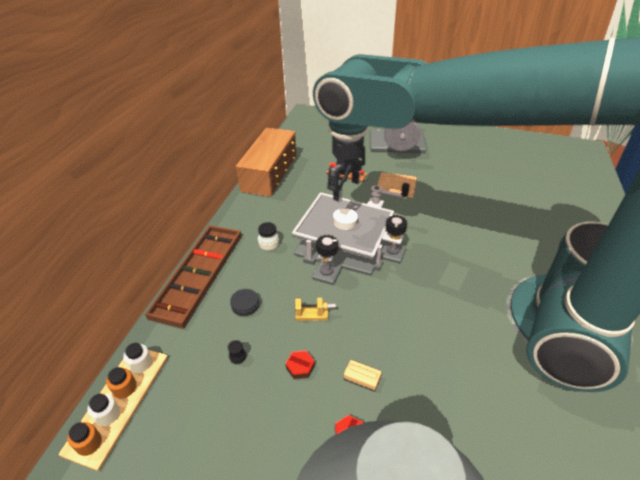

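Side view: gripper over the stone (345,218); only two rests visible (300,364), (347,424).

step_arm(delta_pos=[[0.16,0.19,3.0],[0,0,3.0],[0,0,1.6],[0,0,1.0],[0,0,0]], rot=[[0,0,0],[0,0,0],[0,0,0],[0,0,0],[0,0,0]])

```text
time: 3.0
position: [0.5777, -0.123, 0.0938]
ee_rot: [-0.456, -3.108, -0.0]
contact_force: [0.2, -0.1, 1.1]
grip_width: 0.999
grasp_force: 0.0
```

step_arm(delta_pos=[[0,0,0],[0,0,0],[0,0,0],[0,0,0],[0,0,0],[0,0,0]], rot=[[0,0,0],[0,0,0],[0,0,0],[0,0,0],[0,0,0],[0,0,0]], jaw=5.5, squeeze=40)

```text
time: 3.75
position: [0.5783, -0.1234, 0.0952]
ee_rot: [0.457, 3.107, -0.0]
contact_force: [-0.8, 1.3, 6.2]
grip_width: 0.728
grasp_force: 43.0
```

step_arm(delta_pos=[[0,0,-2.0],[0,0,-4.0],[0,0,0]], rot=[[0,0,0],[0,0,0],[0,0,0]])

```text
time: 4.12
position: [0.5791, -0.1237, 0.1586]
ee_rot: [0.456, 3.102, -0.001]
contact_force: [-0.6, 0.4, -2.5]
grip_width: 0.731
grasp_force: 44.8
```

```bash
python3 - <<'E'
from h import *
st();go([.478,-.440,.155])
E
```

```text
{'time': 4.125, 'qpos': [-0.2535, -0.0257, 1.7426, -0.0, 1.4186, -1.5324], 'position': [0.5791, -0.1237, 0.1586], 'ee_rot': [0.4559, 3.1022, -0.0011], 'contact_force': [-0.5664, 0.3786, -2.4894], 'grasp_force': 44.8136, 'grip_width': 0.7314}
delta cm [  0.59 -33.2    0.35] rows>= 6  yaw 1.279 q6 -1.53
```

step_arm(delta_pos=[[0.1,-4.8,-2.5],[0.1,-4.8,0],[0.1,-4.8,0],[0.1,-4.8,0],[0.1,-4.8,0],[0.1,-4.7,0],[0,-4.5,0],[0,0,0]], rot=[[0,0,0],[0,0,0],[0,0,0],[0,0,0],[0,0,0],[0,0,0],[0,0,0],[0,0,0]])

```text
time: 5.12
position: [0.4752, -0.4419, 0.1785]
ee_rot: [-0.461, -3.107, 0.0]
contact_force: [0.6, 1.0, -1.8]
grip_width: 0.73
grasp_force: 45.0
```

```bash
python3 - <<'E'
from h import *
st();go([.478,-.440,.028])
E
```

```text
{'time': 5.125, 'qpos': [-0.7882, 0.0893, 1.5919, -0.0004, 1.4609, -2.0642], 'position': [0.4752, -0.4419, 0.1785], 'ee_rot': [-0.4612, -3.1069, 0.0], 'contact_force': [0.6248, 0.9599, -1.7927], 'grasp_force': 45.0055, 'grip_width': 0.73}
delta cm [-0.22  0.26 15.05] rows>= 3  yaw 1.276 q6 -2.06
```

step_arm(delta_pos=[[-0.2,0.2,5.0],[0,0,5.0],[0,0,3.0],[0,0,1.2],[0,0,0.5],[0,0,0]], rot=[[0,0,0],[0,0,0],[0,0,0],[0,0,0],[0,0,0],[0,0,0]])

```text
time: 5.88
position: [0.4794, -0.4384, 0.0328]
ee_rot: [0.456, 3.107, -0.001]
contact_force: [0.6, 0.0, -2.1]
grip_width: 0.726
grasp_force: 45.0
```

step_arm(delta_pos=[[0,0,0.2],[0,0,0.2],[0,0,0]], rot=[[0,0,0],[0,0,0],[0,0,0]])

```text
time: 6.25
position: [0.4797, -0.4387, 0.0295]
ee_rot: [0.456, 3.106, -0.002]
contact_force: [-1.1, 3.6, 9.5]
grip_width: 0.729
grasp_force: 46.0
```

step_arm(delta_pos=[[0,0,0],[0,0,0],[0,0,0],[0,0,-3.0],[0,0,-5.0],[0,0,-5.0],[0,0,0]], rot=[[0,0,0],[0,0,0],[0,0,0],[0,0,0],[0,0,0],[0,0,0],[0,0,0]], jaw=8.54)

```text
time: 7.12
position: [0.48, -0.4393, 0.1625]
ee_rot: [0.456, 3.103, -0.006]
contact_force: [0.2, 1.2, 0.1]
grip_width: 0.997
grasp_force: 0.0
```

```bash
python3 - <<'E'
from h import *
st()
c=snap('side');t=snap('top')
a=cv2.resize(c['img'][160:300,260:430],(400,330),interpolation=cv2.INTER_CUBIC)
b=cv2.resize(t['img'][190:330,290:510],(400,255),interpolation=cv2.INTER_CUBIC)
o=np.zeros((330,800,3),np.uint8);o[:,:400]=a;o[:255,400:]=b
cv2.imwrite('pics/s2.png',o[:,:,::-1])
for n,p in dict(stone=[.478,-.44,.027],hub=[.5165,-.2448,.11],cknob=[.4395,-.2392,.142],left=[.5914,.0089,.116],near=[.44,-.109,.116]).items(): print(n,w2px(c,p).round(1),w2px(t,p).round(1))
E
```

```text
{'time': 7.125, 'qpos': [-0.7803, 0.0979, 1.6092, -0.0001, 1.4278, -2.0593], 'position': [0.48, -0.4393, 0.1625], 'ee_rot': [0.456, 3.1029, -0.0063], 'contact_force': [0.2284, 1.2121, 0.136], 'grasp_force': 0.0, 'grip_width': 0.9974}
stone [[398.3 177.5]] [[474.5 289.4]]
hub [[377.5 188.5]] [[409. 271.]]
cknob [[405.8 184.2]] [[409. 300.]]
left [[328.2 240.5]] [[313. 240.]]
near [[397.6 220.9]] [[357. 299.]]
```

View pics/s2.png

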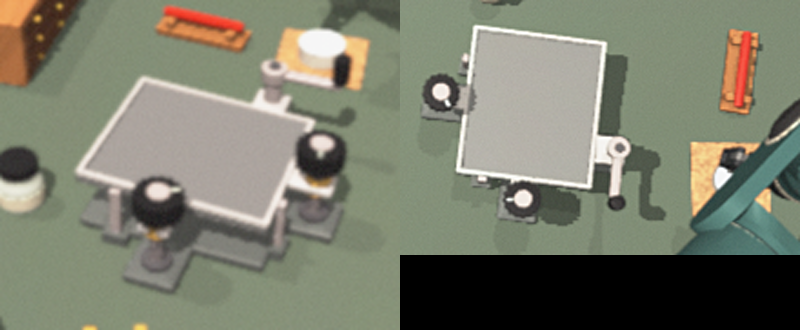

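Stone sits on the mat (crop 322,48); knob and hub positions agree between both cameras. Next, the clamp knob.

```bash
python3 - <<'E'
from h import *
go([.4385,-.2385,.185],1.47)
E
```

```text
delta cm [ 9.62 17.96 -2.74] rows>= 4 rotz -10.9 deg (or +-180) yaw 1.279 q6 -2.06
```

step_arm(delta_pos=[[2.4,4.5,-1.5],[2.4,4.5,-1.2],[2.4,4.5,0],[2.4,4.5,0],[0,0,0],[0,0,0],[0,0,0],[0,0,0],[0,0,0],[0,0,0],[0,0,0],[0,0,0],[0,0,0],[0,0,0],[0,0,0],[0,0,0],[0,0,0],[0,0,0],[0,0,0],[0,0,0]], rot=[[0,0,0],[0,0,0],[0,0,0],[0,0,0],[0,0,10.5],[0,0,10.5],[0,0,10.5],[0,0,10.5],[0,0,10.5],[0,0,10.5],[0,0,10.5],[0,0,10.5],[0,0,10.5],[0,0,10.5],[0,0,10.5],[0,0,10.5],[0,0,10.5],[0,0,10.5],[0,0,10.5],[0,0,10.5]], jaw=5.5)

```text
time: 9.72
position: [0.4384, -0.238, 0.183]
ee_rot: [-3.137, 0.139, 0.003]
contact_force: [0.4, -0.7, 0.8]
grip_width: 0.644
grasp_force: 0.0
```

```bash
python3 - <<'E'
from h import *
st();go([.4385,-.2385,.134],1.47)
E
```

```text
{'time': 9.725, 'qpos': [-0.5485, -0.2473, 1.9013, 0.0, 1.4901, 1.1108], 'position': [0.4384, -0.238, 0.183], 'ee_rot': [-3.1373, 0.1389, 0.0035], 'contact_force': [0.3605, -0.7172, 0.7739], 'grasp_force': 0.0, 'grip_width': 0.6437}
delta cm [0.03 0.06 4.9 ] rows>= 1 rotz 0.7 deg (or +-180) yaw -1.659 q6 1.11
```

step_arm(delta_pos=[[0,0,2.5],[0,0,1.6],[0,0,0.8],[0,0,0]], rot=[[0,0,0.7],[0,0,0],[0,0,0],[0,0,0]])

```text
time: 10.22
position: [0.4387, -0.2381, 0.1352]
ee_rot: [-3.138, 0.148, 0.001]
contact_force: [0.0, 0.1, 0.2]
grip_width: 0.648
grasp_force: 0.0
```

step_arm(delta_pos=[[0,0,0],[0,0,0],[0,0,0],[0,0,0],[0,0,0],[0,0,0]], rot=[[0,0,0],[0,0,0],[0,0,0],[0,0,0],[0,0,0],[0,0,0]], jaw=1.2, squeeze=25)

```text
time: 10.98
position: [0.439, -0.239, 0.1366]
ee_rot: [3.136, -0.149, 0.002]
contact_force: [-1.0, -5.9, 2.8]
grip_width: 0.25
grasp_force: 26.1
```

```bash
python3 - <<'E'
from h import *
o=st();print(R.from_rotvec(o['ee_rot']).as_matrix().round(3))
E
```

```text
{'time': 10.975, 'qpos': [-0.5489, -0.219, 1.9545, -0.0014, 1.4042, 1.1169], 'position': [0.439, -0.239, 0.1366], 'ee_rot': [3.136, -0.1488, 0.0016], 'contact_force': [-0.9925, -5.8735, 2.8421], 'grasp_force': 26.101, 'grip_width': 0.2497}
[[ 0.996 -0.095  0.001]
 [-0.095 -0.996 -0.002]
 [ 0.001  0.002 -1.   ]]
```

step_arm(delta_pos=[[0.1,1.25,0],[0.1,1.25,0],[0.1,1.25,0],[0.1,1.25,0],[0.1,1.25,0]], rot=[[0,0,-9],[0,0,-9],[0,0,-9],[0,0,-9],[0,0,-9]])

```text
time: 11.6
position: [0.4566, -0.2977, 0.1366]
ee_rot: [2.952, 1.07, -0.002]
contact_force: [-4.5, -1.7, 5.7]
grip_width: 0.247
grasp_force: 26.5
```

step_arm(delta_pos=[[0.1,1.25,0],[0.1,1.25,0],[0.1,1.25,0],[0.1,1.25,0],[0.1,1.2,0],[0,0,0],[0,0,0]], rot=[[0,0,-9],[0,0,-9],[0,0,-9],[0,0,-9],[0,0,-8.5],[0,0,0],[0,0,0]])

```text
time: 12.48
position: [0.5107, -0.3268, 0.1367]
ee_rot: [2.331, 2.101, -0.002]
contact_force: [0.8, -13.1, -0.2]
grip_width: 0.247
grasp_force: 26.2
```

```bash
python3 - <<'E'
from h import *
st();go([.51,-.326,.134])
E
```

```text
{'time': 12.475, 'qpos': [-0.6102, 0.0213, 1.7323, -0.0024, 1.3849, -0.5061], 'position': [0.5107, -0.3268, 0.1367], 'ee_rot': [2.3308, 2.101, -0.0025], 'contact_force': [0.7586, -13.1361, -0.1925], 'grasp_force': 26.1716, 'grip_width': 0.2474}
delta cm [ 0.07 -0.08  0.27] rows>= 1  yaw -0.104 q6 -0.51
```

step_arm(delta_pos=[[0,0,0],[0,0,0],[0,0,0],[0,0,-4.0],[0,0,-3.0],[0,0,0]], rot=[[0,0,0],[0,0,0],[0,0,0],[0,0,0],[0,0,0],[0,0,0]], jaw=6.0)

```text
time: 13.22
position: [0.5112, -0.3254, 0.2084]
ee_rot: [2.33, 2.101, 0.002]
contact_force: [0.9, -0.5, -0.4]
grip_width: 0.7
grasp_force: 0.0
```

```bash
cat > tilt.py <<'E'
from h import *
from scipy.optimize import least_squares
from scipy.ndimage import map_coordinates
def model(p,s,side):
    x,y,yaw,pi,ro=p[:5]
    # points on rim centreline
    X,Y=107.5e-3,97.5e-3
    e=[np.c_[s*X*.85,0*s+Y],np.c_[s*X*.85,0*s-Y],np.c_[0*s+X,s*Y*.85],np.c_[0*s-X,s*Y*.85]]
    P=np.vstack([np.c_[a,0*s+.075] for a in e])
    piv=np.array([0,0,.045])
    Rm=R.from_euler('z',yaw)*R.from_euler('y',pi)*R.from_euler('x',ro)  # near high=+rot about y ; left high=+rot about x
    return Rm.apply(P-piv)+piv+[x,y,0]
def meas(c,im,p,s,w=5):
    g=im.astype(float).sum(2)/3
    P=model(p,s,0);u=w2px(c,P);n=len(s);out=[]
    for k in range(4):
        q=u[k*n:(k+1)*n];t=q[-1]-q[0];t/=np.linalg.norm(t);nn=np.array([-t[1],t[0]])
        d=np.arange(-w,w+.01,.25)
        S=q[:,None]+d[None,:,None]*nn
        I=map_coordinates(g,[S[...,1],S[...,0]],order=1)
        B=np.clip(I-np.percentile(I,60,axis=1,keepdims=True)-12,0,None)
        off=(B*d).sum(1)/np.maximum(B.sum(1),1e-6);ok=B.sum(1)>40
        med=np.median(off[ok]) if ok.any() else 0
        ok&=abs(off-med)<1.2
        out.append((nn,off,ok))
    return u,out
def fit(cs,ims,p0,off=True):
    s=np.linspace(-1,1,41);p=np.r_[p0,0,0,0,0]
    for it,w in enumerate([6,5,4,3.5,3.5]):
        M=[meas(c,i,p,s,w) for c,i in zip(cs,ims)]
        ref=p.copy();u0=[m[0] for m in M]
        def f(q):
            r=[]
            for j,c in enumerate(cs):
                u=w2px(c,model(q,s,0))+q[5+2*j:7+2*j]-(ref[5+2*j:7+2*j]);n=len(s)
                for k,(nn,o,ok) in enumerate(M[j][1]):
                    du=(u-u0[j]-0)[k*n:(k+1)*n]@nn
                    r.append(((du-o)*ok))
            r=np.concatenate(r)
            return np.r_[r,q[5:]/.05*(1 if off else 100)]
        # image offsets folded in measurement: keep absolute
        p=least_squares(lambda q:f(q),p,loss='soft_l1',f_scale=.4).x
    return p,M
def run(cs,ims,p0=(.578,-.127,-.098,-.03,0)):
    p,M=fit(cs,ims,p0);print('xyyaw',p[:3].round(4),'pitch',p[3].round(4),'roll',p[4].round(4),'off',p[5:].round(2))
    for m in M: print([ (round(float(np.mean(o[k])),2),round(float(np.std(o[k])),2),int(k.sum())) for _,o,k in m[1]])
    return p
E
python3 - <<'E'
from tilt import *
st()
cs=[cams.camera('top'),cams.camera('side')]
ims=[cv2.imread('pics/%s0.png'%n)[:,:,::-1] for n in('top','side')]
run(cs,ims)
for i in range(2): run(cs[i:i+1],ims[i:i+1])
go([.440,-.109,.185])
E
```

```text
{'time': 13.225, 'qpos': [-0.6091, -0.0205, 1.6556, 0.0001, 1.5026, -0.5059], 'position': [0.5112, -0.3254, 0.2084], 'ee_rot': [2.3302, 2.1014, 0.0015], 'contact_force': [0.861, -0.4504, -0.382], 'grasp_force': 0.0, 'grip_width': 0.7002}
xyyaw [ 0.5813 -0.1224 -0.0988] pitch -0.0357 roll 0.0416 off [ 0.03  0.03 -3.56  0.31]
[(0.16, 0.21, 33), (0.08, 0.06, 33), (-0.12, 0.09, 41), (-0.05, 0.14, 39)]
[(-0.49, 0.07, 28), (-0.44, 0.14, 33), (0.63, 0.05, 41), (0.9, 0.3, 19)]
xyyaw [ 0.5809 -0.1225 -0.098 ] pitch -0.0289 roll 0.0509 off [0. 0. 0. 0.]
[(-0.01, 0.2, 33), (-0.01, 0.08, 33), (-0.01, 0.09, 41), (0.02, 0.13, 38)]
xyyaw [ 0.5836 -0.1208 -0.0971] pitch -0.0359 roll 0.0422 off [0. 0. 0. 0.]
[(0.0, 0.05, 27), (0.03, 0.23, 34), (-0.03, 0.04, 41), (0.1, 0.26, 22)]
delta cm [20.76 -9.23  2.03] rows>= 4  yaw -0.103 q6 -0.51
```

step_arm(delta_pos=[[5.2,-2.3,0],[5.2,-2.3,0],[5.2,-2.3,0.5],[5.2,-2.3,1.5],[0,0,4.0],[0,0,3.0],[0,0,0.7],[0,0,0]], rot=[[0,0,0],[0,0,0],[0,0,0],[0,0,0],[0,0,0],[0,0,0],[0,0,0],[0,0,0]], jaw=8.0)

```text
time: 14.32
position: [0.4403, -0.1088, 0.1087]
ee_rot: [-2.333, -2.103, 0.001]
contact_force: [0.2, -0.2, 0.2]
grip_width: 0.935
grasp_force: 0.0
```

step_arm(delta_pos=[[0,0,0],[0,0,0],[0,0,0],[0,0,0],[0,0,0]], rot=[[0,0,0],[0,0,0],[0,0,0],[0,0,0],[0,0,0]], jaw=4.4, squeeze=40)

```text
time: 14.95
position: [0.442, -0.1091, 0.1105]
ee_rot: [2.33, 2.101, 0.005]
contact_force: [9.6, -0.2, 3.4]
grip_width: 0.594
grasp_force: 44.2
```

step_arm(delta_pos=[[0,0.2,0],[0,0,0],[0,0,0],[0,0,0],[0,0,0],[0,0,0],[0,0,0],[0,0,0],[0,0,0],[0,0,0],[0,0,0],[0,0,0],[0,0,0],[0,0,0]], rot=[[0,0,0],[0,0,10],[0,0,10],[0,0,10],[0,0,10],[0,0,10],[0,0,10],[0,0,10],[0,0,10],[0,0,10],[0,0,10],[0,0,10],[0,0,10],[0,0,0]])

```text
time: 16.7
position: [0.4421, -0.1088, 0.1104]
ee_rot: [-2.987, 0.973, 0.001]
contact_force: [-14.7, 5.1, 16.9]
grip_width: 0.593
grasp_force: 45.3
```

```bash
python3 - <<'E'
from h import *
o=st();print(o['moment']);go([.5925,.009,.185])
E
```

```text
{'time': 16.7, 'qpos': [-0.2974, -0.3065, 2.0686, 0.0001, 1.3804, 1.9033], 'position': [0.4421, -0.1088, 0.1104], 'ee_rot': [-2.987, 0.9731, 0.0014], 'contact_force': [-14.6934, 5.1045, 16.862], 'grasp_force': 45.3143, 'grip_width': 0.5927}
[ 0.80110745  2.55058837 -0.18143054]
delta cm [  5.21 -18.38  -7.47] rows>= 4  yaw -2.201 q6 1.9
```

step_arm(delta_pos=[[0,0,0],[0,0,0],[0,0,0],[0,0,-3.5],[0,0,-4.0],[1.3,-4.6,0],[1.3,-4.6,0],[1.3,-4.6,0],[1.3,-4.6,0],[0,0,0]], rot=[[0,0,0],[0,0,0],[0,0,0],[0,0,0],[0,0,0],[0,0,0],[0,0,0],[0,0,0],[0,0,0],[0,0,0]], jaw=8.0)

```text
time: 17.95
position: [0.5939, 0.0113, 0.1827]
ee_rot: [2.989, -0.965, -0.002]
contact_force: [-0.4, -0.3, 0.3]
grip_width: 0.938
grasp_force: 0.0
```

```bash
python3 - <<'E'
from h import *
st();go([.5925,.009,.109])
E
```

```text
{'time': 17.95, 'qpos': [-0.024, -0.0313, 1.7082, 0.0002, 1.466, 2.1715], 'position': [0.5939, 0.0113, 0.1827], 'ee_rot': [2.9895, -0.9653, -0.002], 'contact_force': [-0.4262, -0.3147, 0.3139], 'grasp_force': 0.0, 'grip_width': 0.9379}
delta cm [0.03 0.27 7.37] rows>= 2  yaw -2.195 q6 2.17
```

step_arm(delta_pos=[[0,0.2,3.5],[0,0,2.5],[0,0,1.2],[0,0,0]], rot=[[0,0,0],[0,0,0],[0,0,0],[0,0,0]])

```text
time: 18.45
position: [0.5909, 0.0077, 0.1115]
ee_rot: [2.988, -0.969, -0.001]
contact_force: [0.1, 0.6, -0.4]
grip_width: 0.939
grasp_force: 0.0
```

step_arm(delta_pos=[[0,0,0],[0,0,0],[0,0,0],[0,0,0],[0,0,0]], rot=[[0,0,0],[0,0,0],[0,0,0],[0,0,0],[0,0,0]], jaw=4.4)

```text
time: 19.08
position: [0.5934, 0.0101, 0.1148]
ee_rot: [-2.983, 0.966, -0.008]
contact_force: [9.1, 19.8, 8.5]
grip_width: 0.59
grasp_force: 41.5
```

step_arm(delta_pos=[[0,-0.4,0],[0,0,0],[0,0,0],[0,0,0],[0,0,0],[0,0,0],[0,0,0],[0,0,0],[0,0,0],[0,0,0],[0,0,0],[0,0,0],[0,0,0],[0,0,0],[0,0,0],[0,0,0]], rot=[[0,0,0],[0,0,-10],[0,0,-10],[0,0,-10],[0,0,-10],[0,0,-10],[0,0,-10],[0,0,-10],[0,0,-10],[0,0,-10],[0,0,-10],[0,0,-10],[0,0,-10],[0,0,-10],[0,0,-7],[0,0,0]])

```text
time: 21.08
position: [0.595, 0.0145, 0.1148]
ee_rot: [-1.992, -2.429, -0.012]
contact_force: [0.8, 28.3, 14.7]
grip_width: 0.597
grasp_force: 42.6
```

step_arm(delta_pos=[[0,0,0],[0,0,0],[0,0,0],[0,0,-3.5],[0,0,-4.0],[0,0,0]], rot=[[0,0,0],[0,0,0],[0,0,0],[0,0,0],[0,0,0],[0,0,0]], jaw=8.0)

```text
time: 21.82
position: [0.5947, 0.0109, 0.1902]
ee_rot: [1.994, 2.422, 0.005]
contact_force: [-0.7, 0.7, -1.3]
grip_width: 0.937
grasp_force: 0.0
```

```bash
python3 - <<'E'
from h import *
st();go([.45,.2,.22])
E
```

```text
{'time': 21.825, 'qpos': [-0.0244, -0.037, 1.7015, -0.0001, 1.4721, -0.2175], 'position': [0.5947, 0.0109, 0.1902], 'ee_rot': [1.9944, 2.4221, 0.0047], 'contact_force': [-0.6748, 0.6892, -1.3456], 'grasp_force': 0.0, 'grip_width': 0.9368}
delta cm [ 21.33 -10.56  -3.05] rows>= 4  yaw 0.193 q6 -0.22
```

```bash
python3 - <<'E'
from h import *
go([.25,.40,.27])
E
```

```text
delta cm [ 44.79 -26.33  -8.16] rows>= 9  yaw 0.193 q6 -0.22
```

step_arm(delta_pos=[[4.5,-2.6,-0.8],[4.5,-2.6,-0.8],[4.5,-2.6,-0.8],[4.5,-2.6,-0.8],[4.5,-2.6,-0.8],[4.5,-2.6,-0.8],[4.5,-2.6,-0.8],[4.5,-2.6,-0.8],[4.5,-2.6,-0.8],[4.2,-2.6,-0.8],[0,0,0]], rot=[[0,0,0],[0,0,0],[0,0,0],[0,0,0],[0,0,0],[0,0,0],[0,0,0],[0,0,0],[0,0,0],[0,0,0],[0,0,0]], jaw=0)

```text
time: 23.2
position: [0.2507, 0.4015, 0.2664]
ee_rot: [-1.992, -2.429, 0.001]
contact_force: [0.7, -0.5, -0.9]
grip_width: -0.002
grasp_force: 0.0
```

```bash
python3 - <<'E'
from tilt import *
st()
cs=[snap('top','top3.png'),snap('side','side3.png')];ims=[c['img'] for c in cs]
run(cs,ims,(.581,-.122,-.098,0,0))
for i in range(2): run(cs[i:i+1],ims[i:i+1],(.581,-.122,-.098,0,0))
a=cv2.resize(cs[1]['img'][180:300,270:430],(800,600),interpolation=cv2.INTER_CUBIC)
cv2.imwrite('pics/s3.png',a[:,:,::-1])
E
```

```text
{'time': 23.2, 'qpos': [0.9586, -0.3363, 1.8365, 0.0003, 1.6418, 0.7614], 'position': [0.2507, 0.4015, 0.2664], 'ee_rot': [-1.9919, -2.429, 0.0006], 'contact_force': [0.6588, -0.4968, -0.8507], 'grasp_force': 0.0, 'grip_width': -0.0022}
xyyaw [ 0.5808 -0.1228 -0.0987] pitch 0.0035 roll 0.0001 off [ 0.03  0.03 -3.53  0.1 ]
[(0.2, 0.18, 33), (0.06, 0.06, 33), (-0.1, 0.09, 41), (-0.07, 0.21, 39)]
[(-0.44, 0.09, 24), (-0.39, 0.15, 33), (0.64, 0.04, 41), (0.9, 0.26, 26)]
xyyaw [ 0.5804 -0.123  -0.0985] pitch 0.0083 roll 0.0063 off [0. 0. 0. 0.]
[(0.03, 0.07, 32), (-0.03, 0.06, 33), (-0.01, 0.09, 41), (0.02, 0.12, 37)]
xyyaw [ 0.583  -0.1213 -0.0975] pitch 0.0018 roll 0.0012 off [0. 0. 0. 0.]
[(0.02, 0.1, 24), (-0.01, 0.09, 32), (-0.05, 0.05, 41), (0.1, 0.18, 24)]
```

View pics/s3.png

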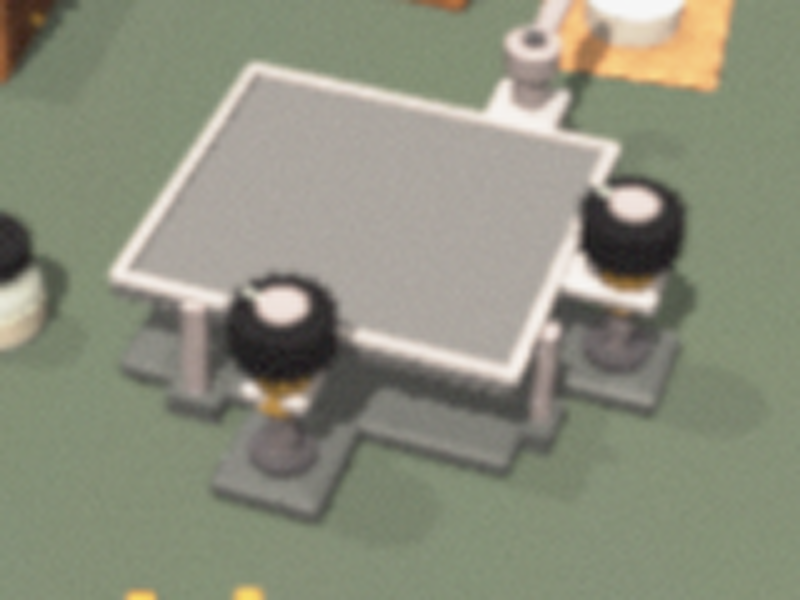

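Side crop: rim flush-looking at both pillars, deck near level (fits −0.000…0.008). I'll verify by light probing.

```bash
python3 - <<'E'
from h import *
L=np.array([.5888,-.0424]);N=np.array([.5113,-.1152]);Q=np.array([.5732,-.2016]);F=np.array([.6507,-.1288])
go([*L,.11])
M=R.from_rotvec(arm.observe()['ee_rot']).as_matrix()
for a,b in((L,F),(F,Q),(Q,N)): print((M.T@np.r_[b-a,0]*100).round(2))
E
```

```text
delta cm [-49.88  24.47  15.63] rows>= 10  yaw 0.194 q6 0.76
[-9.67  4.4   0.01]
[-5.64 -9.01  0.01]
[ 9.67 -4.4  -0.01]
```

step_arm(delta_pos=[[-5.0,2.45,0.65],[-5.0,2.45,0.65],[-5.0,2.45,0.65],[-5.0,2.45,0.65],[-5.0,2.45,0.65],[-5.0,2.45,0.65],[-5.0,2.45,0.65],[-5.0,2.45,0.65],[-5.0,2.45,0.65],[-4.9,2.4,0.65],[0,0,4.0],[0,0,4.0],[0,0,1.1],[0,0,0],[0,0,0]], rot=[[0,0,0],[0,0,0],[0,0,0],[0,0,0],[0,0,0],[0,0,0],[0,0,0],[0,0,0],[0,0,0],[0,0,0],[0,0,0],[0,0,0],[0,0,0],[0,0,0],[0,0,0]])

```text
time: 25.18
position: [0.5891, -0.0431, 0.1126]
ee_rot: [1.996, 2.424, 0.002]
contact_force: [0.5, -0.4, 0.7]
grip_width: 0.001
grasp_force: 0.0
```

step_arm(delta_pos=[[0,0,0.6],[0,0,0.5],[0,0,0.4],[0,0,0.3],[0,0,0],[0,0,0]], rot=[[0,0,0],[0,0,0],[0,0,0],[0,0,0],[0,0,0],[0,0,0]])

```text
time: 25.92
position: [0.5885, -0.0428, 0.0928]
ee_rot: [1.996, 2.425, 0.0]
contact_force: [0.1, 0.2, -0.5]
grip_width: -0.001
grasp_force: 0.0
```

step_arm(delta_pos=[[0,0,0.2],[0,0,0],[0,0,0]], rot=[[0,0,0],[0,0,0],[0,0,0]])

```text
time: 26.3
position: [0.5885, -0.0428, 0.0909]
ee_rot: [1.996, 2.425, 0.0]
contact_force: [0.9, -0.5, 1.4]
grip_width: 0.001
grasp_force: 0.7
```

step_arm(delta_pos=[[0,0,0.2],[0,0,0],[0,0,0]], rot=[[0,0,0],[0,0,0],[0,0,0]])

```text
time: 26.68
position: [0.5886, -0.0426, 0.0891]
ee_rot: [1.996, 2.425, 0.001]
contact_force: [0.7, 2.8, 6.1]
grip_width: -0.001
grasp_force: 2.7
```

step_arm(delta_pos=[[0,0,-1.5],[-4.8,2.2,0],[-4.85,2.2,0],[0,0,0],[0,0,1.0],[0,0,0.5],[0,0,0],[0,0,0]], rot=[[0,0,0],[0,0,0],[0,0,0],[0,0,0],[0,0,0],[0,0,0],[0,0,0],[0,0,0]])

```text
time: 27.68
position: [0.65, -0.1283, 0.0895]
ee_rot: [1.995, 2.426, 0.0]
contact_force: [-1.1, -0.8, 6.9]
grip_width: 0.001
grasp_force: 3.4
```

step_arm(delta_pos=[[0,0,-1.5],[-2.8,-4.5,0],[-2.85,-4.5,0],[0,0,0],[0,0,1.0],[0,0,0.5],[0,0,0],[0,0,0]], rot=[[0,0,0],[0,0,0],[0,0,0],[0,0,0],[0,0,0],[0,0,0],[0,0,0],[0,0,0]])

```text
time: 28.68
position: [0.5735, -0.2013, 0.089]
ee_rot: [1.995, 2.426, -0.0]
contact_force: [-2.5, -2.2, 6.5]
grip_width: -0.002
grasp_force: 3.8
```

step_arm(delta_pos=[[0,0,-1.5],[4.8,-2.2,0],[4.85,-2.2,0],[0,0,0],[0,0,1.0],[0,0,0.5],[0,0,0],[0,0,0]], rot=[[0,0,0],[0,0,0],[0,0,0],[0,0,0],[0,0,0],[0,0,0],[0,0,0],[0,0,0]])

```text
time: 29.68
position: [0.5113, -0.116, 0.0886]
ee_rot: [-1.997, -2.424, 0.0]
contact_force: [-3.5, 2.5, 8.6]
grip_width: 0.001
grasp_force: 4.4
```

step_arm(delta_pos=[[0,0,-4.0],[0,0,-5.0],[0,0,0]], rot=[[0,0,0],[0,0,8.5],[0,0,8.5]], jaw=5.5)

```text
time: 30.05
position: [0.5126, -0.1166, 0.1822]
ee_rot: [2.336, 2.095, 0.004]
contact_force: [-0.4, 0.1, -0.5]
grip_width: 0.631
grasp_force: 0.0
```

```bash
python3 - <<'E'
from h import *
st();go([.5107,-.3262,.185],-.104)
E
```

```text
{'time': 30.05, 'qpos': [-0.2721, -0.1885, 1.8532, -0.0, 1.4721, -0.1632], 'position': [0.5126, -0.1166, 0.1822], 'ee_rot': [2.336, 2.0945, 0.004], 'contact_force': [-0.3956, 0.0607, -0.5146], 'grasp_force': 0.0, 'grip_width': 0.6307}
delta cm [-20.86   2.09  -0.25] rows>= 4 rotz -0.3 deg (or +-180) yaw -0.109 q6 -0.16
```

step_arm(delta_pos=[[-5.2,0.5,0],[-5.2,0.5,0],[-5.2,0.5,0],[-5.2,0.5,0],[0,0,2.5],[0,0,2.0],[0,0,0.3],[0,0,0]], rot=[[0,0,0],[0,0,0],[0,0,0],[0,0,0],[0,0,0],[0,0,0],[0,0,0],[0,0,0]])

```text
time: 31.05
position: [0.5097, -0.3242, 0.131]
ee_rot: [2.332, 2.105, 0.0]
contact_force: [-0.4, -0.6, 0.3]
grip_width: 0.643
grasp_force: 0.0
```

step_arm(delta_pos=[[0,0,0],[0,0,0],[0,0,0],[0,0,0],[0,0,0],[0,0,0]], rot=[[0,0,0],[0,0,0],[0,0,0],[0,0,0],[0,0,0],[0,0,0]], jaw=1.2, squeeze=25)

```text
time: 31.8
position: [0.5097, -0.3245, 0.1316]
ee_rot: [2.332, 2.103, 0.001]
contact_force: [0.6, 0.8, 6.3]
grip_width: 0.25
grasp_force: 26.3
```

step_arm(delta_pos=[[0,0,-0.3],[0.1,-1.25,0],[0.1,-1.25,0],[0.1,-1.25,0],[0.1,-1.25,0],[0.1,-1.25,0],[0.1,-1.25,0],[0.1,-1.25,0],[0.1,-1.25,0],[0.1,-1.25,0],[0.1,-1.25,0],[0,0,0],[0,0,0]], rot=[[0,0,0],[0,0,9],[0,0,9],[0,0,9],[0,0,9],[0,0,9],[0,0,9],[0,0,9],[0,0,9],[0,0,9],[0,0,9],[0,0,0],[0,0,0]])

```text
time: 33.42
position: [0.4385, -0.2387, 0.1336]
ee_rot: [3.132, -0.163, 0.002]
contact_force: [8.8, -23.8, -11.9]
grip_width: 0.248
grasp_force: 26.6
```

```bash
python3 - <<'E'
from h import *
st();go([.439,-.239,.1366],1.47)
E
```

```text
{'time': 33.425, 'qpos': [-0.5476, -0.2193, 1.9598, -0.0037, 1.3974, 1.1279], 'position': [0.4385, -0.2387, 0.1336], 'ee_rot': [3.1324, -0.1631, 0.0024], 'contact_force': [8.7817, -23.7705, -11.9138], 'grasp_force': 26.6118, 'grip_width': 0.2482}
delta cm [ 0.05  0.03 -0.3 ] rows>= 1 rotz -0.2 deg (or +-180) yaw -1.675 q6 1.13
```

step_arm(delta_pos=[[0,0,0],[0,0,0],[0,0,0],[0,0,-4.0],[0,0,-5.0],[0,0,0]], rot=[[0,0,0],[0,0,0],[0,0,0],[0,0,0],[0,0,0],[0,0,0]], jaw=6.0)

```text
time: 34.17
position: [0.4392, -0.2372, 0.2278]
ee_rot: [3.135, -0.162, 0.008]
contact_force: [0.3, -1.1, -0.1]
grip_width: 0.703
grasp_force: 0.0
```

```bash
cat > rests.py <<'E'
from h import *
def red(c):
    h=cv2.cvtColor(c['img'],cv2.COLOR_RGB2HSV)
    return cv2.inRange(h,(0,150,90),(9,255,255))|cv2.inRange(h,(171,150,90),(180,255,255))
def rests(c,z=.024,amin=150):
    m=red(c);cs,_=cv2.findContours(cv2.morphologyEx(m,cv2.MORPH_CLOSE,np.ones((5,5))),cv2.RETR_EXTERNAL,cv2.CHAIN_APPROX_NONE);out=[]
    for k in cs:
        if cv2.contourArea(k)<amin: continue
        P=px2w(c,k.reshape(-1,2).astype(float),z)[:,:2]
        h=cv2.convexHull(P.astype(np.float32)).reshape(-1,2)
        mo=cv2.moments(h);ce=np.array([mo['m10'],mo['m01']])/mo['m00']
        # flat direction: support width over angles, min of 60deg-periodic mean
        a=np.radians(np.arange(0,60,1.));D=lambda t:np.array([np.cos(t),np.sin(t)])
        w=[sum(np.ptp(h@D(t+i*np.pi/3)) for i in range(3))/3 for t in a]
        i=int(np.argmin(w));s=z if np.isscalar(z) else 0
        out.append(ce);print('red',ce.round(4),'flat normal deg',np.degrees(a[i]),'minw',round(w[i],4),'maxw',round(max(w),4),'area',cv2.contourArea(k),'px',k.reshape(-1,2).mean(0).round(1))
    return out
E
python3 - <<'E'
from rests import *
st();rests(snap('top'));go([.574,.290,.14])
E
```

```text
{'time': 34.175, 'qpos': [-0.5462, -0.2706, 1.8473, 0.0, 1.559, 1.1277], 'position': [0.4392, -0.2372, 0.2278], 'ee_rot': [3.1346, -0.1617, 0.0082], 'contact_force': [0.2839, -1.1148, -0.0676], 'grasp_force': 0.0, 'grip_width': 0.7025}
red [0.439  0.4067] flat normal deg 18.0 minw 0.0536 maxw 0.0593 area 311.0 px [167.  296.2]
red [0.5628 0.3204] flat normal deg 51.0 minw 0.0537 maxw 0.0581 area 293.5 px [201.2 252.3]
red [ 0.6528 -0.4546] flat normal deg 22.0 minw 0.0776 maxw 0.0864 area 208.5 px [478.  227.7]
delta cm [  8.01 -53.81   8.49] rows>= 10  yaw -1.674 q6 1.13
```

Rest1 was knocked: now (0.563,0.320), px (201,252). Rest2 unchanged at (0.439,0.407).

step_arm(delta_pos=[[0.68,-5.68,0],[0.68,-5.68,0],[0.68,-5.68,0],[0.68,-5.68,0],[0.68,-5.68,0],[0.68,-5.68,0],[0.68,-5.68,0],[0.68,-5.68,0],[0.68,-5.68,0],[0.68,-5.68,0],[0,0,4.0],[0,0,4.0],[0,0,2.0],[0,0,0]], rot=[[0,0,0],[0,0,0],[0,0,0],[0,0,0],[0,0,0],[0,0,0],[0,0,0],[0,0,0],[0,0,0],[0,0,0],[0,0,-9],[0,0,-9],[0,0,-9],[0,0,0]], jaw=8.54)

```text
time: 35.98
position: [0.5634, 0.3208, 0.1208]
ee_rot: [3.088, 0.573, -0.007]
contact_force: [0.3, -0.1, -0.2]
grip_width: 0.999
grasp_force: 0.0
```

```bash
python3 - <<'E'
from h import *
st();go([.5645,.3215,.021],np.radians(111))
c=snap('top');s=snap('side')
a=cv2.resize(c['img'][200:320,120:280],(400,300),interpolation=cv2.INTER_CUBIC)
b=cv2.resize(s['img'][300:450,220:420],(400,300),interpolation=cv2.INTER_CUBIC)
cv2.imwrite('pics/r1.png',np.hstack([a,b])[:,:,::-1])
E
```

```text
{'time': 35.975, 'qpos': [0.4783, 0.1264, 1.648, 0.0, 1.3717, 1.6818], 'position': [0.5634, 0.3208, 0.1208], 'ee_rot': [3.0875, 0.5734, -0.0067], 'contact_force': [0.2727, -0.1098, -0.2211], 'grasp_force': 0.0, 'grip_width': 0.9988}
delta cm [ 0.18 -0.03  9.98] rows>= 2 rotz 0.0 deg (or +-180) yaw -1.204 q6 1.68
```

View pics/r1.png

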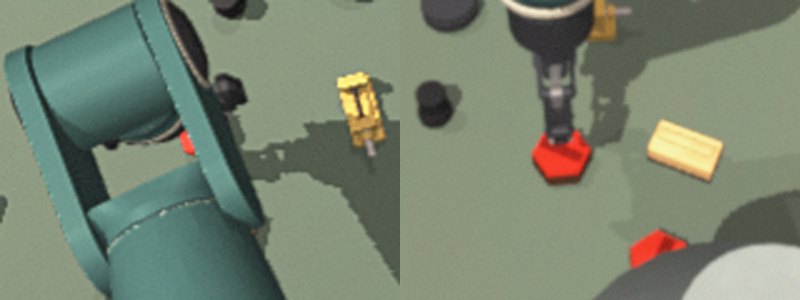

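Gripper is above the rest (side crop 562,155), fingers straddling it.

step_arm(delta_pos=[[0.1,0,3.0],[0,0,3.0],[0,0,2.0],[0,0,1.2],[0,0,0.6],[0,0,0]], rot=[[0,0,0],[0,0,0],[0,0,0],[0,0,0],[0,0,0],[0,0,0]])

```text
time: 36.83
position: [0.5656, 0.3217, 0.0261]
ee_rot: [-3.089, -0.574, -0.0]
contact_force: [-0.2, -0.2, 0.7]
grip_width: 1.0
grasp_force: 0.0
```

step_arm(delta_pos=[[0,0,0],[0,0,0],[0,0,0],[0,0,0],[0,0,0]], rot=[[0,0,0],[0,0,0],[0,0,0],[0,0,0],[0,0,0]], jaw=4.6, squeeze=40)

```text
time: 37.45
position: [0.5658, 0.3218, 0.0266]
ee_rot: [-3.088, -0.575, -0.002]
contact_force: [-0.7, 0.3, 6.4]
grip_width: 0.622
grasp_force: 42.9
```

step_arm(delta_pos=[[0,0,-1.5],[0,0,-4.0],[0,0,-5.0],[0,0,-5.0],[0,0,0]], rot=[[0,0,0],[0,0,0],[0,0,0],[0,0,0],[0,0,0]], squeeze=60)

```text
time: 38.08
position: [0.5666, 0.3223, 0.1865]
ee_rot: [-3.086, -0.574, -0.011]
contact_force: [-0.2, -0.6, 0.1]
grip_width: 0.616
grasp_force: 64.9
```

```bash
python3 - <<'E'
from h import *
st();go([.6263,-.1266,.18])
E
```

```text
{'time': 38.075, 'qpos': [0.478, 0.087, 1.5813, 0.0, 1.466, 1.6809], 'position': [0.5666, 0.3223, 0.1865], 'ee_rot': [-3.0865, -0.5743, -0.011], 'contact_force': [-0.1875, -0.5839, 0.0853], 'grasp_force': 64.8635, 'grip_width': 0.6155}
delta cm [-10.58  44.03   0.54] rows>= 8  yaw -1.203 q6 1.68
```

step_arm(delta_pos=[[-1.06,4.4,0],[-1.06,4.4,0],[-1.06,4.4,0],[-1.06,4.4,0],[-1.06,4.4,0],[-1.06,4.4,0],[-1.06,4.4,0],[-1.06,4.4,0],[-1.06,4.4,0],[-1.04,4.4,0],[0,0,0]], rot=[[0,0,0],[0,0,0],[0,0,0],[0,0,0],[0,0,0],[0,0,0],[0,0,0],[0,0,0],[0,0,0],[0,0,0],[0,0,0]])

```text
time: 39.45
position: [0.6247, -0.1295, 0.1801]
ee_rot: [-3.089, -0.57, 0.002]
contact_force: [0.4, 0.3, -0.4]
grip_width: 0.618
grasp_force: 64.9
```

```bash
python3 - <<'E'
from h import *
st();go([.6263,-.1266,.101])
c=snap('side')
cv2.imwrite('pics/d1.png',cv2.resize(c['img'][130:280,260:430],(510,450),interpolation=cv2.INTER_CUBIC)[:,:,::-1])
E
```

```text
{'time': 39.45, 'qpos': [-0.2443, 0.0653, 1.6147, -0.0004, 1.4625, 0.9616], 'position': [0.6247, -0.1295, 0.1801], 'ee_rot': [-3.0894, -0.5701, 0.0016], 'contact_force': [0.3753, 0.3024, -0.3773], 'grasp_force': 64.8924, 'grip_width': 0.6183}
delta cm [ 0.26 -0.21  7.91] rows>= 2  yaw -1.206 q6 0.96
```

View pics/d1.png

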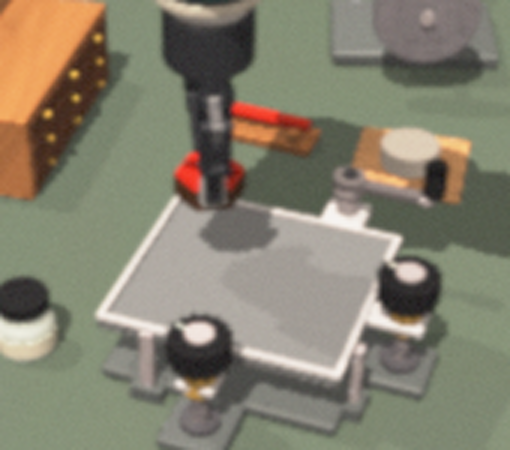

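Rest is held level above the deck (crop 210,185); lever locked. Lowering.

step_arm(delta_pos=[[0.2,-0.2,3.0],[0,0,2.5],[0,0,1.5],[0,0,0.7],[0,0,0.3],[0,0,0],[0,0,0]], rot=[[0,0,0],[0,0,0],[0,0,0],[0,0,0],[0,0,0],[0,0,0],[0,0,0]])

```text
time: 40.38
position: [0.6264, -0.1245, 0.1014]
ee_rot: [3.088, 0.575, 0.001]
contact_force: [-0.2, 0.1, 0.0]
grip_width: 0.615
grasp_force: 64.9
```

step_arm(delta_pos=[[0,0,0.2],[0,0,0.1],[0,0,0]], rot=[[0,0,0],[0,0,0],[0,0,0]])

```text
time: 40.75
position: [0.6261, -0.1244, 0.0976]
ee_rot: [-3.089, -0.575, 0.0]
contact_force: [0.6, 0.3, -0.8]
grip_width: 0.613
grasp_force: 64.9
```

step_arm(delta_pos=[[0,0,0.15],[0,0,0]], rot=[[0,0,0],[0,0,0]])

```text
time: 41.0
position: [0.6262, -0.1244, 0.0965]
ee_rot: [3.088, 0.575, 0.001]
contact_force: [0.5, -0.5, 2.8]
grip_width: 0.618
grasp_force: 65.2
```

Touching. Release and rise.

step_arm(delta_pos=[[0,0,0],[0,0,0],[0,0,0],[0,0,-3.0],[0,0,-4.0],[0,0,-3.0],[0,0,0]], rot=[[0,0,0],[0,0,0],[0,0,0],[0,0,0],[0,0,0],[0,0,0],[0,0,0]], jaw=7.5)

```text
time: 41.88
position: [0.6269, -0.1246, 0.199]
ee_rot: [3.087, 0.574, 0.006]
contact_force: [0.0, 0.4, 0.1]
grip_width: 0.874
grasp_force: 0.0
```

```bash
python3 - <<'E'
from rests import *
st();rests(snap('top'),amin=100);go([.4405,.408,.20],np.radians(78))
E
```

```text
{'time': 41.875, 'qpos': [-0.2361, 0.0556, 1.5938, 0.0, 1.4881, 0.9668], 'position': [0.6269, -0.1246, 0.199], 'ee_rot': [3.087, 0.5744, 0.0059], 'contact_force': [0.0129, 0.3551, 0.054], 'grasp_force': 0.0, 'grip_width': 0.8742}
red [0.439  0.4068] flat normal deg 18.0 minw 0.0536 maxw 0.0593 area 311.0 px [167.  296.2]
red [ 0.6252 -0.1315] flat normal deg 50.0 minw 0.0464 maxw 0.0492 area 177.5 px [363.4 234.2]
red [ 0.6532 -0.4547] flat normal deg 23.0 minw 0.0776 maxw 0.0864 area 202.5 px [478.1 227.7]
red [0.9158 0.034 ] flat normal deg 31.0 minw 0.0581 maxw 0.0645 area 133.0 px [307.7 133.5]
delta cm [  1.81 -56.37  -0.35] rows>= 10 rotz 33.1 deg (or +-180) yaw -1.203 q6 0.97
```

step_arm(delta_pos=[[0.18,-5.64,0],[0.18,-5.64,0],[0.18,-5.64,0],[0.18,-5.64,0],[0.18,-5.64,0],[0.18,-5.64,0],[0.18,-5.64,0],[0.18,-5.64,0],[0.18,-5.64,0],[0.18,-5.6,0],[0,0,3.0],[0,0,3.0],[0,0,3.0],[0,0,0],[0,0,0]], rot=[[0,0,0],[0,0,0],[0,0,0],[0,0,0],[0,0,0],[0,0,0],[0,0,0],[0,0,0],[0,0,0],[0,0,0],[0,0,9],[0,0,8],[0,0,8],[0,0,8],[0,0,0]], jaw=8.54)

```text
time: 43.8
position: [0.4397, 0.4076, 0.1048]
ee_rot: [3.123, -0.325, -0.002]
contact_force: [0.2, 0.1, -1.4]
grip_width: 1.0
grasp_force: 0.0
```

```bash
python3 - <<'E'
from rests import *
st();go([.4405,.408,.025],np.radians(78));rests(snap('side'),amin=60)
E
```

```text
{'time': 43.8, 'qpos': [0.705, 0.034, 1.7734, -0.0, 1.3362, 2.483], 'position': [0.4397, 0.4076, 0.1048], 'ee_rot': [3.1233, -0.3248, -0.0021], 'contact_force': [0.2246, 0.0903, -1.3828], 'grasp_force': 0.0, 'grip_width': 1.0}
delta cm [ 0.08 -0.07  7.98] rows>= 2 rotz 0.1 deg (or +-180) yaw -1.778 q6 2.48
red [0.4365 0.3936] flat normal deg 56.0 minw 0.0225 maxw 0.0234 area 67.0 px [354.2 421.9]
red [0.9178 0.2451] flat normal deg 29.000000000000004 minw 0.0655 maxw 0.0674 area 161.5 px [169.4 309.3]
red [0.9168 0.0469] flat normal deg 42.0 minw 0.0749 maxw 0.0793 area 204.5 px [207.8 254.1]
red [ 0.648  -0.2014] flat normal deg 45.0 minw 0.0627 maxw 0.0666 area 223.0 px [328.2 214.6]
red [ 0.6568 -0.4572] flat normal deg 22.0 minw 0.0821 maxw 0.0891 area 129.0 px [346.  167.9]
```

step_arm(delta_pos=[[0.1,0,3.0],[0,0,2.5],[0,0,1.5],[0,0,0.8],[0,0,0]], rot=[[0,0,0],[0,0,0],[0,0,0],[0,0,0],[0,0,0]])

```text
time: 44.48
position: [0.4412, 0.4078, 0.0283]
ee_rot: [3.125, -0.325, -0.0]
contact_force: [-0.5, 0.1, -0.8]
grip_width: 1.0
grasp_force: 0.0
```

step_arm(delta_pos=[[0,0,0],[0,0,0],[0,0,0],[0,0,0],[0,0,0]], rot=[[0,0,0],[0,0,0],[0,0,0],[0,0,0],[0,0,0]], jaw=4.6, squeeze=60)

```text
time: 45.1
position: [0.4416, 0.4082, 0.0293]
ee_rot: [-3.123, 0.326, -0.002]
contact_force: [-0.6, 0.9, 6.5]
grip_width: 0.616
grasp_force: 63.5
```

step_arm(delta_pos=[[0,0,-1.5],[0,0,-4.0],[0,0,-5.0],[0,0,-5.0],[0,0,0]], rot=[[0,0,0],[0,0,0],[0,0,0],[0,0,0],[0,0,0]])

```text
time: 45.72
position: [0.4422, 0.4086, 0.1889]
ee_rot: [-3.119, 0.326, -0.008]
contact_force: [0.6, 0.1, -1.6]
grip_width: 0.621
grasp_force: 63.0
```

```bash
python3 - <<'E'
from h import *
st();go([.5367,-.1178,.18])
E
```

```text
{'time': 45.725, 'qpos': [0.7036, -0.0219, 1.6889, -0.0, 1.4672, 2.4824], 'position': [0.4422, 0.4086, 0.1889], 'ee_rot': [-3.1193, 0.3255, -0.0081], 'contact_force': [0.5775, 0.138, -1.6258], 'grasp_force': 63.0415, 'grip_width': 0.6208}
delta cm [20.12 49.56  0.69] rows>= 9  yaw -1.779 q6 2.48
```

step_arm(delta_pos=[[2.0,4.95,0],[2.0,4.95,0],[2.0,4.95,0],[2.0,4.95,0],[2.0,4.95,0],[2.0,4.95,0],[2.0,4.95,0],[2.0,4.95,0],[2.0,4.95,0],[2.0,4.95,0],[0,0,0.5],[0,0,0]], rot=[[0,0,0],[0,0,0],[0,0,0],[0,0,0],[0,0,0],[0,0,0],[0,0,0],[0,0,0],[0,0,0],[0,0,0],[0,0,0],[0,0,0]])

```text
time: 47.22
position: [0.5341, -0.1176, 0.1774]
ee_rot: [-3.124, 0.327, 0.002]
contact_force: [-1.2, 1.3, -0.5]
grip_width: 0.616
grasp_force: 63.1
```

```bash
python3 - <<'E'
from h import *
st();go([.5367,-.1178,.103])
c=snap('side')
cv2.imwrite('pics/d2.png',cv2.resize(c['img'][130:280,260:430],(510,450),interpolation=cv2.INTER_CUBIC)[:,:,::-1])
E
```

```text
{'time': 47.225, 'qpos': [-0.2634, -0.1333, 1.8126, 0.0003, 1.4637, 1.5159], 'position': [0.5341, -0.1176, 0.1774], 'ee_rot': [-3.124, 0.3269, 0.0022], 'contact_force': [-1.1541, 1.2676, -0.5045], 'grasp_force': 63.1221, 'grip_width': 0.6156}
delta cm [ 0.27 -0.03  7.44] rows>= 2  yaw -1.779 q6 1.52
```

View pics/d2.png

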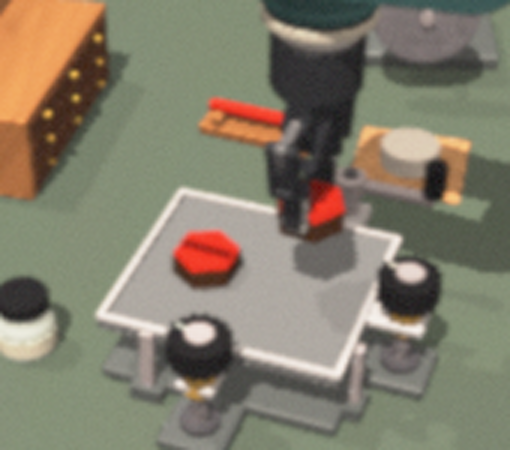

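First rest lies flat, lacquer up (crop 208,255); second is held level. Lowering.

step_arm(delta_pos=[[0.2,0,3.0],[0,0,2.5],[0,0,1.5],[0,0,0.6],[0,0,0.2],[0,0,0],[0,0,0]], rot=[[0,0,0],[0,0,0],[0,0,0],[0,0,0],[0,0,0],[0,0,0],[0,0,0]])

```text
time: 48.15
position: [0.5368, -0.1184, 0.1009]
ee_rot: [3.124, -0.326, 0.001]
contact_force: [-0.4, 0.3, -1.0]
grip_width: 0.611
grasp_force: 63.1
```

step_arm(delta_pos=[[0,0,0.15],[0,0,0]], rot=[[0,0,0],[0,0,0]])

```text
time: 48.4
position: [0.5367, -0.1184, 0.099]
ee_rot: [3.124, -0.326, 0.001]
contact_force: [-0.5, 0.1, 2.5]
grip_width: 0.616
grasp_force: 63.5
```

step_arm(delta_pos=[[0,0,0],[0,0,0],[0,0,0],[0,0,0],[0,0,-2.5],[0,0,-4.0],[0,0,-4.0],[0,0,-4.0],[0,0,0]], rot=[[0,0,0],[0,0,0],[0,0,0],[0,0,0],[0,0,0],[0,0,0],[0,0,0],[0,0,0],[0,0,0]], jaw=7.5)

```text
time: 49.52
position: [0.5374, -0.1185, 0.2471]
ee_rot: [3.124, -0.326, 0.008]
contact_force: [0.3, 0.0, -0.1]
grip_width: 0.878
grasp_force: 0.0
```

```bash
python3 - <<'E'
from h import *
st();go([.25,.40,.30])
E
```

```text
{'time': 49.525, 'qpos': [-0.2633, -0.1584, 1.7217, 0.0, 1.5733, 1.5154], 'position': [0.5374, -0.1185, 0.2471], 'ee_rot': [3.1238, -0.326, 0.0078], 'contact_force': [0.2926, 0.0022, -0.0646], 'grasp_force': 0.0, 'grip_width': 0.8776}
delta cm [-38.8  -44.79  -5.49] rows>= 10  yaw -1.779 q6 1.52
```

step_arm(delta_pos=[[-3.5,-4.1,-0.5],[-3.5,-4.1,-0.5],[-3.5,-4.1,-0.5],[-3.5,-4.1,-0.5],[-3.5,-4.1,-0.5],[-3.5,-4.1,-0.5],[-3.5,-4.1,-0.5],[-3.5,-4.1,-0.5],[-3.5,-4.1,-0.5],[-3.5,-4.1,-0.5],[-3.5,-4.1,-0.5],[0,0,0]], rot=[[0,0,0],[0,0,0],[0,0,0],[0,0,0],[0,0,0],[0,0,0],[0,0,0],[0,0,0],[0,0,0],[0,0,0],[0,0,0],[0,0,0]])

```text
time: 51.02
position: [0.2512, 0.4046, 0.2975]
ee_rot: [3.124, -0.32, -0.002]
contact_force: [0.8, 0.1, -1.4]
grip_width: 0.88
grasp_force: 0.0
```

```bash
python3 - <<'E'
from tilt import *
from rests import rests
st()
cs=[snap('top','top9.png'),snap('side','side9.png')];ims=[c['img'] for c in cs]
run(cs,ims,(.581,-.122,-.098,0,0))
for i in range(2): run(cs[i:i+1],ims[i:i+1],(.581,-.122,-.098,0,0))
r=rests(cs[0],.094)
C=np.array([.581,-.122])
for q in r: d=q-C;print((R.from_euler('z',.098).as_matrix()[:2,:2]@d).round(4))
a=np.vstack([cs[0]['img'][190:330,290:510],cs[1]['img'][150:290,250:470]])
cv2.imwrite('pics/f.png',cv2.resize(a,(471,600),interpolation=cv2.INTER_CUBIC)[:,:,::-1])
E
```

```text
{'time': 51.025, 'qpos': [0.9614, -0.3313, 1.783, 0.0004, 1.6917, 2.7361], 'position': [0.2512, 0.4046, 0.2975], 'ee_rot': [3.124, -0.3196, -0.0019], 'contact_force': [0.8247, 0.0796, -1.4071], 'grasp_force': 0.0, 'grip_width': 0.8798}
xyyaw [ 0.5808 -0.1228 -0.0987] pitch 0.0029 roll 0.0002 off [ 0.03  0.03 -3.52  0.1 ]
[(0.2, 0.19, 33), (0.07, 0.05, 33), (-0.11, 0.08, 41), (-0.08, 0.22, 39)]
[(-0.44, 0.09, 24), (-0.39, 0.15, 33), (0.64, 0.05, 41), (0.91, 0.27, 25)]
xyyaw [ 0.5805 -0.123  -0.0985] pitch 0.0074 roll 0.0055 off [0. 0. 0. 0.]
[(0.03, 0.1, 33), (-0.03, 0.06, 33), (-0.01, 0.08, 41), (0.0, 0.13, 37)]
xyyaw [ 0.583  -0.1213 -0.0975] pitch 0.0016 roll 0.0012 off [0. 0. 0. 0.]
[(0.02, 0.1, 24), (-0.01, 0.1, 32), (-0.05, 0.05, 41), (0.13, 0.25, 24)]
red [ 0.5327 -0.1184] flat normal deg 18.0 minw 0.0528 maxw 0.0583 area 314.5 px [360.3 264.2]
red [ 0.6227 -0.125 ] flat normal deg 52.0 minw 0.0532 maxw 0.058 area 309.0 px [363.2 231. ]
red [ 0.6398 -0.4334] flat normal deg 22.0 minw 0.0736 maxw 0.0817 area 207.0 px [478. 228.]
[-0.0484 -0.0011]
[0.0418 0.0011]
[ 0.089  -0.3042]
```

View pics/f.png

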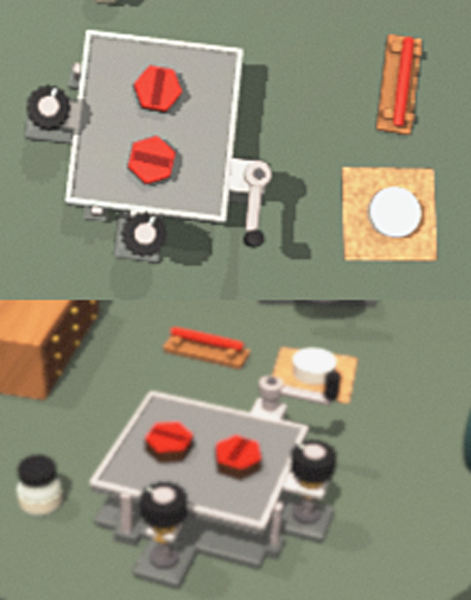

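View pics/top9.png

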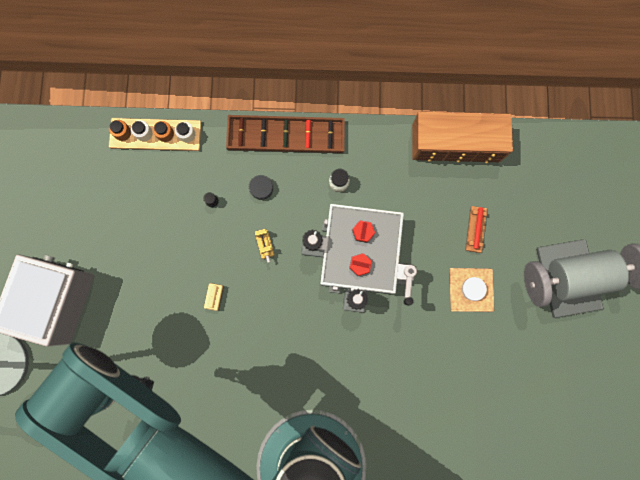

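Both rests lie flat on the deck, px (363,231) and (360,265), about 90 mm apart. The stone is on its mat (474,288), the lever is locked, and there are no other rests or shifted bystanders.

```bash
python3 -c "
from bench import arm
print(arm.close_job())"
```

```text
the job is handed in; nothing more can be done
None
```

I handed the job in at about 51 s with no verdict returned: the stone is on its mat, the deck is level within about 0.008 rad by camera fit, the clamp is locked, and the only two pen rests I found are flat on the deck about 90 mm apart.

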